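# Wedge up the draining tray and hold it

### The job

Take the wooden wedge by its grip post, slide it thin end first into the flared mouth of the aluminium sleeve and push it on under the tray's front lip bar, until that bar is lifted about 6 mm off its rest, so that the tray drains to the back. Finish still holding the wedge there by its post, lying flat in the sleeve: do not let go of it. Lift the tray only with the wedge, never with the hand; leave the plain wooden block and the cup alone, and keep the two jars standing on the tray.

Things in the scene. Friction and masses are not known exactly. Their poses are not given: they have to be found in the camera images.
- rig: Steel draining rig, fixed to the table. Origin on the table top (z = 0), straight below the tray's front lip bar, midway across. x: the way the wedge is pushed, level, from sleeve towards the tray's hinge; z up. Rest bars 12 mm high carry the lip bar left and right of the sleeve. The rig spans x -66 to 276 mm, y -141 to 141 mm; everything near the sleeve is under 40 mm high.
- sleeve_mouth (a point): Middle of the sleeve's mouth on the table top, at x = -50 mm of the rig, rig's axes. The aluminium sleeve is a short tunnel, x -50 to -10 mm of the rig, inside 43 mm wide, 33 mm high, roof top at 36 mm, no floor (the wedge slides on the table). Two cheeks, 22 mm high, flare its mouth to about 54 mm wide at x = -66 mm.
- tray (a joint): Tray angle (rad): 0 = its front lip bar rests on the base; grows as the bar lifts, 2.4 mm per 0.01 rad (6 mm = 0.025). Hinge at x = 240 mm of the rig, 17 mm high. The steel tray (226 x 240 mm, sides up to 40 mm above the table) falls back by its weight: 3 to 6 N at the bar. Pushing the wedge takes up to about 12 N.
- tray_lip (a point): Centre of the lip bar at the tray's front edge: a round steel bar 10 mm thick running across; its underside is 12 mm above the table while the tray rests. Axes as the rig's, turning with the tray.
- wedge: Loose wooden wedge, 160 mm long, 40 mm wide, 0.1 to 0.2 kg. Origin at the centre of its flat underside; x to the thin end, z up. Thin end (x = 80 mm) 5 mm high; the top rises 1 in 5 to 29 mm at x = -40 mm, then is level to the thick end (x = -80 mm). There stands a grip post 30 mm long (x), 18 mm wide (y), centred at x = -65 mm, its top 72 mm above the underside.
- wedge_grip (a point): Where to grip the wedge: inside its post, 52 mm above the underside, 65 mm from the wedge's centre towards the thick end. Axes as the wedge's; the fingers close along y on 18 mm.
- wedge_tip (a point): Middle of the lower edge of the wedge's thin end, on the underside, 145 mm ahead of the post. Axes as the wedge's. Pushed in flat, the wedge meets the lip bar when this point is about 35 mm beyond the bar's centre (rig x = +35 mm) and then lifts 1 mm for each 5 mm: about 6 mm of lift at rig x = +65 mm.
- block: Bystander: plain oblong wooden block of the same wood, 100 x 40 x 24 mm, no slope and no post. Origin at the centre of its underside.
- jar_a: Larger jar standing loose on the back half of the tray, 58 mm across, 85 mm high. Origin at the centre of its underside.
- jar_b: Smaller jar standing loose on the back half of the tray, 48 mm across, 65 mm high. Origin at the centre of its underside.
- cup: Bystander: white cup, 70 mm across, 60 mm high, no handle. Origin at the centre of its underside.

How it is judged:
On the way:
1. the wedge's thin end is inside the sleeve, the wedge straight and flat, the tray still down (y of wedge_tip in the frame of rig between -0.006 and 0.006 m and y of wedge_grip in the frame of rig between -0.012 and 0.012 m and angle between the x axis of wedge_grip and the x axis of rig, either way round below 0.09 rad and angle between wedge_grip's own z axis and vertical below 0.06 rad and x of wedge_tip in the frame of rig above -0.035 m and value of joint tray below 0.006 rad), for 0.1 s.
At the end, for the whole second after the job is handed in: The lip bar is 3 to 10 mm off its rest (0.0125 to 0.0417 rad), on the wedge, which is flat (0.06 rad), straight (0.09 rad; tip 6, post 12 mm off centre), still, in the fingers by its post (1 N, 35 mm); jars stand on the tray; block and cup moved under 20 mm (y of wedge_tip in the frame of rig between -0.006 and 0.006 m and y of wedge_grip in the frame of rig between -0.012 and 0.012 m and angle between the x axis of wedge_grip and the x axis of rig, either way round below 0.09 rad and angle between wedge_grip's own z axis and vertical below 0.06 rad and value of joint tray between 0.0125 and 0.0417 rad and x of wedge_tip in the frame of rig above 0.03 m and contact force between wedge and tray above 0.8 N and distance between the grasp point and wedge_grip below 0.035 m and contact force between the fingers and wedge above 1 N and linear speed of wedge below 0.01 m/s and angle between each of jar_a, jar_b's own z axis and vertical below 0.2 rad and z of each of jar_a, jar_b in the frame of rig above 0.012 m and distance of each of block, cup from where it was at the start of the episode below 0.02 m); the arm keeps its last pose, push and grip.
It fails at once if the hand or arm touches the tray (contact force between any of the fingers, the arm and tray above 0.5 N).
It fails at once if the block or the cup is pushed away (distance of any of block, cup from where it was at the start of the episode above 0.03 m).
It fails at once if a jar is knocked over (angle between any of jar_a, jar_b's own z axis and vertical above 0.5 rad).
It also fails if it takes over 45 s, if anything falls off the work surface, if the arm or the gripper's body presses on something with over 40 N, if the wrist force passes 120 N, or if a joint passes its speed limit or range.

### The arm

A 7-joint arm with a two-finger parallel gripper is mounted at the origin on the work surface. World frame = base frame: x ahead of the robot, y to its left, z up, the work surface at z = 0. Lengths are in m, angles in rad, forces in N, time in s.
With the tool pointing down it reaches from about 0.4 to 0.925 m from the base axis. Payload 4.1 kg.
Tool frame: the origin (TCP) lies midway between the tips of the shut fingers; the grasp point (between the pads) lies behind it (robot.hold_point_z is the z of the grasp point in the tool frame, in m); z points along the fingers, x is the direction in which the jaws open and shut, and the axes are right-handed (so a half turn about z gives the same grasp; the last joint's range is limited). The gripper opens to 85 mm and grips with 20 to 120 N. Pads are 22 mm wide; open, the fingers measure 114 mm over their backs; the gripper's body (76 mm by 85 mm) begins 54 mm behind the grasp point. The pads swing forward as they close: fully open they stand 13 mm farther back than shut.
Start: joints at [1.156, 0.398, 0.045, 1.537, -0.019, 1.207, -0.051], TCP at [0.202, -0.618, 0.231] pointing down, gripper open.
Joint ranges: [-2.82, 2.82], [-0.49, 2.23], [-1.37, 1.46], [0, 2.46], [-1.36, 4.5], [0.23, 2], [-2.94, 2.94]. Speed limits (rad/s): [2.57, 2.57, 3.14, 3.14, 3.14, 3.14, 3.14].

### API

Orientations are given as a 3x3 rotation matrix whose columns are the frame's x, y, z axes.
In Python, from cell import robot, read_camera gives the robot as it stands.
- The arm moves only by the tool jog_arm, never from a script. Its argument "series" is a list that holds one entry, the list of rows, each a list of 4 numbers: the shift along the tool's x, y, z in cm, then the turn about the tool's z in rad. In form: [[[dx, dy, dz, yaw], ...]]. A call has 1 to 5 rows; each row shifts and turns the commanded pose from where the row before left it, along the tool's axes as they then stand; what a row does not reach is not made up. A row lasts 1/8 s, in which the tool goes at most 62.5 mm and 10.7 degrees, less where a joint would pass 70% of its speed; a pose out of reach is approached as far as the arm can. A call is refused whole if a number of a shift passes 6.25 or a number of a turn 0.188, either way. A call with a gripper value outside its range is refused whole. "fingers" is the closure, from 0 (fully open) to 1 (shut), set as the call begins (left out, the last holds). The fingers move at their own pace and stop on an object; the grip force is fixed at half the most. Time passes only in rows, so rows that do not move let the fingers close. It gives the time, the measured TCP pose, the force and the opening at its end, in the units of the state.
- robot.state(): the state, without advancing time (a new reading comes with each control period).
- read_camera(name): name is "scene" or "top" or "wrist"; returns a dict with "color" (480x640x3 uint8, red, green, blue), "K" (3x3 intrinsics, pixels), "origin" and "orientation" of the camera in the world; the wrist camera has in their place "mount" (4x4, takes a point from camera to tool coordinates, whose origin is the TCP and whose axes are the tool frame's). Camera axes: x right, y up, looking along -z (the intrinsics and any distortion apply to the point x, -y, -z); pixel columns grow to the right and rows downward; lengths in m; the calibration is good to about 2 mm. A picture is of the moment at which its call begins: read the wrist's pose just before it. There is no depth.
- robot.hand_in(): hands the job in, once; it reports no verdict.
The state is a dict: "time": time; "qpos": joint angles; "qd": joint speeds; "joint_efforts": joint torques, N m; "eef_pos": TCP position; "eef_rot": TCP orientation; "ft_force": force on the tool from outside, world axes, zero at the start; "moment": the same for the moment, N m; "grip_width": finger opening in m.
Only numpy, scipy, OpenCV 4.12 (cv2) and the standard library are available. Lean on these libraries where they do the work, as an engineer would, in place of code of your own. Each camera call takes 0.05 s, during which the arm holds its last target. There are 200 camera calls.

## Working session

There is one attempt and no reset: what is moved stays moved. The work goes in short steps, Python scripts to look and compute and a tool call to move; the robot and the scene stay as the last step left them, time stands still between calls to the robot, and variables do not carry over. Pictures are saved under pics/ and viewed, about 8 in all and at most 12, crops included, and the job is handed in when it is done.

Besides the shell and the picture viewer there is one more tool, called after "Call:" as name(argument=value, ...), one argument or row to a line, values as JSON. jog_arm: Moves the arm, as the interface text tells. Its arguments: {"type":"object","properties":{"series":{"type":"array","items":{"type":"array","items":{"type":"array","items":{"type":"number"}}}},"fingers":{"type":"number"}},"required":["series"]}

```bash
mkdir -p pics; ls
cat > h.py <<'E'
import numpy as np, cv2
from cell import robot, read_camera
def cam(n):
    s=robot.state(); d=read_camera(n)
    if 'mount' in d:
        T=np.eye(4);T[:3,:3]=np.array(s['eef_rot']);T[:3,3]=s['eef_pos'];T=T@np.array(d['mount'])
        d['origin']=T[:3,3];d['orientation']=T[:3,:3]
    return d
def save(d,n): cv2.imwrite('pics/'+n,cv2.cvtColor(d['color'],cv2.COLOR_RGB2BGR))
def ray(d,u,v):
    p=np.linalg.inv(d['K'])@np.array([u,v,1.]); r=np.array(d['orientation'])@np.array([p[0],-p[1],-p[2]])
    return np.array(d['origin']),r/np.linalg.norm(r)
def onz(d,u,v,z):
    o,r=ray(d,u,v); return o+r*(z-o[2])/r[2]
def proj(d,P):
    c=np.array(d['orientation']).T@(np.array(P)-d['origin']); q=np.array(d['K'])@np.array([c[0],-c[1],-c[2]]); return q[:2]/q[2]
def tri(d1,p1,d2,p2):
    o1,r1=ray(d1,*p1);o2,r2=ray(d2,*p2)
    t=np.linalg.lstsq(np.c_[r1,-r2],o2-o1,rcond=None)[0]; a=o1+t[0]*r1;b=o2+t[1]*r2
    return (a+b)/2,np.linalg.norm(a-b)
E
python3 - <<'E'
from h import *
for n in ['top','scene']:
    d=cam(n);save(d,n+'1.png');print(n,d.keys(),d['origin'],d['K'].tolist() if hasattr(d['K'],'tolist') else d['K'])
s=robot.state();print(s,robot.hold_point_z)
E
```

```text
pics
top dict_keys(['color', 'K', 'origin', 'orientation']) [4.26942697e-01 2.35368826e-04 1.15573644e+00] [[547.8053613379732, 0.0, 323.30516979894094], [0.0, 547.8053613379732, 241.77830077940587], [0.0, 0.0, 1.0]]
scene dict_keys(['color', 'K', 'origin', 'orientation']) [ 1.00685448 -0.49626382  0.96138092] [[550.1594943162697, 0.0, 319.0593246004742], [0.0, 550.1594943162697, 246.5602423388647], [0.0, 0.0, 1.0]]
{'time': 0.1, 'qpos': array([ 1.15597493,  0.39909587,  0.04504465,  1.53777652, -0.01867604,
        1.20692114, -0.05070133]), 'qd': array([-1.73705662e-03, -1.61022420e-03, -3.72104270e-04, -3.32205838e-03,
        7.27411180e-04,  3.32206988e-05, -5.49849120e-04]), 'joint_efforts': array([ 3.67313332e-03, -4.76260793e+01,  1.37037076e+00, -2.54949474e+01,
        1.20099672e-02,  4.99050133e-03, -1.24014676e-05]), 'eef_pos': array([ 0.20171653, -0.61729075,  0.23037185]), 'eef_rot': array([[ 3.10702402e-01, -9.50506991e-01, -6.91351057e-04],
       [-9.50505587e-01, -3.10703136e-01,  1.64018971e-03],
       [-1.77381673e-03,  1.47522159e-04, -9.99998416e-01]]), 'ft_force': array([-0.33079518, -0.61558682, -0.69315748]), 'moment': array([0.0168296 , 0.00241727, 0.0087895 ]), 'grip_width': 0.08536015636225146} -0.0187
```

View pics/top1.png

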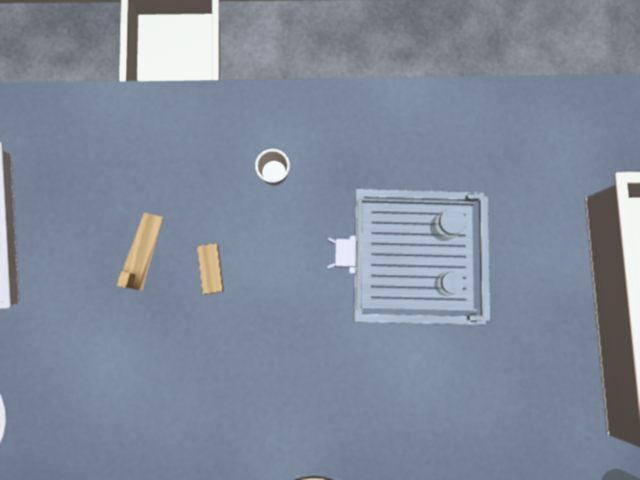

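View pics/scene1.png

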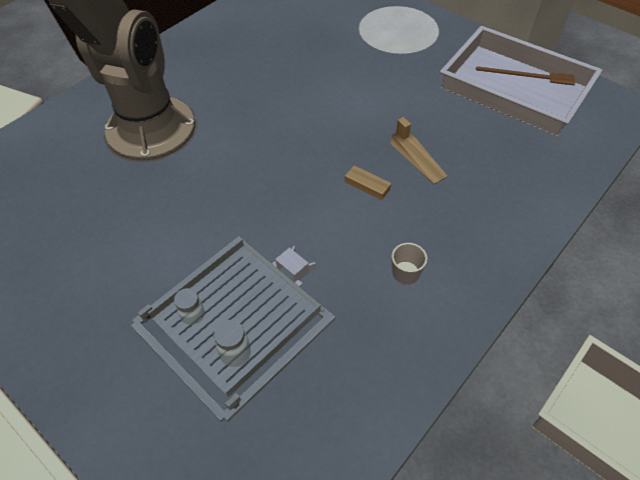

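The top view shows the wedge with its post at about (127,280) and its thin end at (152,214). The block is at (210,268), the cup at (273,166) and the sleeve at (345,253), with its mouth facing left (+y). The scene view shows the post top at (403,122) and the sleeve roof at (293,262). I'll take enlarged crops next.

Run:
```python
from h import *
T=cv2.imread('pics/top1.png');S=cv2.imread('pics/scene1.png')
def crop(I,u,v,w=80,h=60): return cv2.resize(I[v:v+h,u:u+w],(w*5,h*5),interpolation=cv2.INTER_CUBIC) if w==80 else cv2.resize(I[v:v+h,u:u+w],(400,300),interpolation=cv2.INTER_CUBIC)
a=np.vstack([np.hstack([crop(T,90,205,120,90),crop(S,370,105,100,75)]),np.hstack([crop(T,310,225),crop(S,255,235)])])
cv2.imwrite('pics/c1.png',a)
```

```text
(no output)
```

View pics/c1.png

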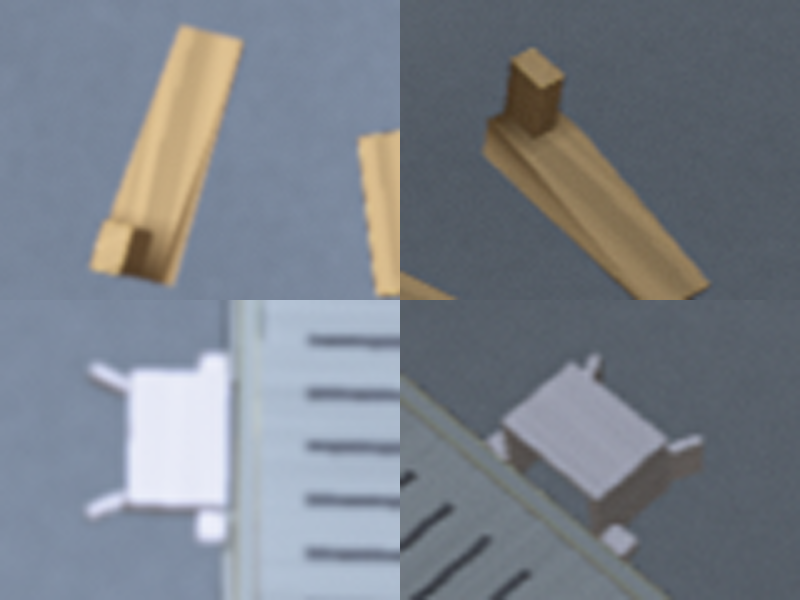

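Run:
```python
from h import *
t=cam('top');s=cam('scene')
def T(x,y): return (310+x/5-.4,225+(y-300)/5-.4)
def S(x,y): return (255+(x-400)/5-.4,235+(y-300)/5-.4)
def W(x,y): return (90+x*.3-.35,205+y*.3-.35)
def V(x,y): return (370+(x-400)/4-.4,105+y/4-.4)
print('post',tri(t,W(113,247),s,V(537,69)), onz(t,*W(113,247),.072),onz(s,*V(537,69),.072))
a,b=onz(t,*W(182,26),.005),onz(t,*W(243,41),.005);print('thin',a,b,(a+b)/2,np.linalg.norm(a-b))
m=onz(t,*W(113,247),.072);w=(a+b)/2-m;print('wedge ang',np.degrees(np.arctan2(w[1],w[0])),np.hypot(*w[:2]))
e=a-b;print('from edge',np.degrees(np.arctan2(e[1],e[0]))-90)
cs=[('mh',T(130,371),S(666,440)),('ml',T(130,504),S(573,362)),('bh',T(226,370),S(597,498)),('bl',T(226,507),S(502,420))]
R=[]
for n,p,q in cs:
    P=tri(t,p,s,q);print(n,P,onz(t,*p,.036),onz(s,*q,.036));R.append(P[0])
mm=(onz(t,*cs[0][1],.036)+onz(t,*cs[1][1],.036))/2;bb=(onz(t,*cs[2][1],.036)+onz(t,*cs[3][1],.036))/2
print('sleeve mid',mm,bb,np.degrees(np.arctan2(*(bb-mm)[[1,0]])))
# tray/lip edge line at top: rim outline
I=cv2.cvtColor(t['color'],cv2.COLOR_RGB2GRAY)
for p in [(358,190),(357,321),(489,194),(488,322)]: print('rigcorner',onz(t,*p,.0))
```

```text
post (array([0.51079855, 0.36001801, 0.07010579]), np.float64(0.0022125492401992393)) [0.50987915 0.35853813 0.072     ] [0.51243235 0.35924287 0.072     ]
thin [0.65428416 0.34013387 0.005     ] [0.64370987 0.30162491 0.005     ] [0.64899702 0.32087939 0.005     ] 0.03993439221170603
wedge ang -15.146771062987103 0.1441248078411384
from edge -15.354562806088566
mh (array([ 0.58441456, -0.06133488,  0.03356838]), np.float64(0.001140671236430908)) [ 0.5836934  -0.06162619  0.036     ] [ 0.58588418 -0.06203498  0.036     ]
ml (array([ 0.52975442, -0.05876964,  0.03446807]), np.float64(0.0031750385793467856)) [ 0.52856949 -0.05988207  0.036     ] [ 0.53156874 -0.05828398  0.036     ]
bh (array([ 0.58334301, -0.10096769,  0.03672796]), np.float64(0.0009428646822772819)) [ 0.583134   -0.10138862  0.036     ] [ 0.58331392 -0.10029574  0.036     ]
bl (array([ 0.52738384, -0.09834793,  0.03452841]), np.float64(0.002908147118685144)) [ 0.52630738 -0.09932156  0.036     ] [ 0.52909796 -0.09788428  0.036     ]
sleeve mid [ 0.55613145 -0.06075413  0.036     ] [ 0.55472069 -0.10035509  0.036     ] -92.0402625529162
rigcorner [ 0.69402789 -0.11544281  0.        ]
rigcorner [ 0.41399639 -0.10293684  0.        ]
rigcorner [ 0.67887245 -0.40057723  0.        ]
rigcorner [ 0.4039361  -0.37926585  0.        ]
```

Call:
jog_arm(
  series=[
    [[-0.3,-6,0,-0.0935],[-0.3,-6,0,-0.0935],[-0.3,-6,0,-0.0935],[-0.3,-6,0,-0.0935],[-0.3,-6,0,-0.0935]],
  ],
  fingers=0,
)

```text
time: 0.82
eef_pos: [0.4568, -0.4603, 0.2311]
eef_rot: [[0.708, -0.706, 0.0], [-0.706, -0.708, -0.0], [0.0, 0.0, -1.0]]
ft_force: [-0.7, -0.6, 0.5]
grip_width: 0.0852
```

Call:
jog_arm(
  series=[
    [[-0.4,-6,0,-0.0935],[-0.4,-6,0,-0.0935],[-0.4,-6,0,-0.0935],[-0.4,-6,0,-0.0935],[-0.4,-6,0,-0.0935]],
  ],
)

```text
time: 1.45
eef_pos: [0.6077, -0.2032, 0.2311]
eef_rot: [[0.95, -0.312, 0.0], [-0.312, -0.95, -0.0], [0.0, 0.0, -1.0]]
ft_force: [0.9, 0.2, 0.9]
grip_width: 0.0855
```

Call:
jog_arm(
  series=[
    [[-0.4,-6,0,-0.0935],[-0.4,-6,0,-0.0935],[0,0,0,0]],
  ],
)

```text
time: 1.82
eef_pos: [0.6323, -0.0788, 0.2315]
eef_rot: [[0.993, -0.121, 0.001], [-0.121, -0.993, 0.005], [0.0, -0.005, -1.0]]
ft_force: [0.0, -1.1, -0.9]
grip_width: 0.0853
```

```bash
cat >> h.py <<'E'
def st():
    s=robot.state();R=np.array(s['eef_rot']);print('t',round(s['time'],2),'p',np.round(s['eef_pos'],4),'xang',round(np.degrees(np.arctan2(R[1,0],R[0,0])),2),'z',np.round(R[:,2],4),'F',np.round(s['ft_force'],1),'w',round(s['grip_width'],4));return s
E
python3 - <<'E'
from h import *
print(np.round(st()['qpos'],2));d=cam('wrist');save(d,'w1.png');print(d['mount'],d['K'])
np.savez('w1.npz',**{k:d[k] for k in('K','origin','orientation')})
E
```

```text
t 1.82 p [ 0.6323 -0.0788  0.2315] xang -6.95 z [ 6.0e-04  4.5e-03 -1.0e+00] F [ 0.  -1.1 -0.9] w 0.0853
[ 0.37  0.4  -0.41  1.56  0.16  1.22 -0.2 ]
[[ 9.99999968e-01 -2.49186746e-04 -5.17671561e-05 -6.78301832e-04]
 [-2.53411871e-04 -9.56032085e-01 -2.93261978e-01 -7.57917773e-02]
 [ 2.35859359e-05  2.93261982e-01 -9.56032117e-01 -1.43136301e-01]
 [ 0.00000000e+00  0.00000000e+00  0.00000000e+00  1.00000000e+00]] [[359.58278958   0.         314.89726851]
 [  0.         359.58278958 244.38157166]
 [  0.           0.           1.        ]]
```

View pics/w1.png

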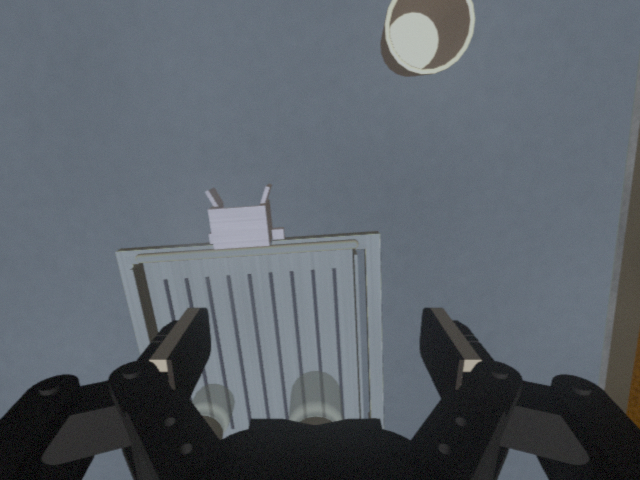

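The wrist view shows the sleeve roof's mouth edge from (209,209) to (267,205), the cheek tips at (208,191) and (268,187), and the rig's front edge from (117,250) to (380,234). The cup is at (430,40). I'll measure the sleeve from this view and the top view together.

Run:
```python
from h import *
d=dict(np.load('w1.npz'));t=cam('top')
im=cv2.imread('pics/w1.png');h=cv2.cvtColor(im,cv2.COLOR_BGR2HSV)
m=((h[...,2]>140)&(h[...,1]<45)).astype(np.uint8)
m[:170]=0;m[256:]=0;m[:,:190]=0;m[:,300:]=0
for n,i in (('w',m),):
    c=max(cv2.findContours(i,0,2)[0],key=cv2.contourArea);print(n,cv2.boundingRect(c),cv2.approxPolyDP(c,2.5,True)[:,0].tolist())
# rows-wise roof left/right edges
for v in (214,220,226,232): 
    u=np.where(m[v])[0];print(v,u.min() if len(u) else None,u.max() if len(u) else None)
a,b=onz(d,209,209,.036),onz(d,267,205.5,.036);print('mouth roof',a,b,(a+b)/2,np.degrees(np.arctan2(*(a-b)[[1,0]])))
a,b=onz(d,208,191,.022),onz(d,268,187,.022);print('cheeks',a,b,(a+b)/2)
a,b=onz(d,117,250,.012),onz(d,380,234,.012);print('rig front',a,b,(a+b)/2,np.degrees(np.arctan2(*(a-b)[[1,0]])))
cv2.imwrite('pics/c2.png',np.hstack([cv2.resize(im[170:270,190:290],(500,500),interpolation=cv2.INTER_CUBIC)]))
```

```text
w (190, 206, 80, 44) [[264, 206], [208, 209], [211, 231], [208, 236], [213, 244], [190, 249], [268, 245]]
214 208 265
220 209 266
226 210 267
232 211 283
mouth roof [ 0.53212942 -0.05835285  0.036     ] [ 0.58772232 -0.061701    0.036     ] [ 0.55992587 -0.06002693  0.036     ] 176.55345779397533
cheeks [ 0.53034584 -0.04287113  0.022     ] [ 0.58941265 -0.04611127  0.022     ] [ 0.55987924 -0.0444912   0.022     ]
rig front [ 0.4186593  -0.09371564  0.012     ] [ 0.6964303  -0.10980477  0.012     ] [ 0.5575448  -0.10176021  0.012     ] 176.68500255006697
```

View pics/c2.png

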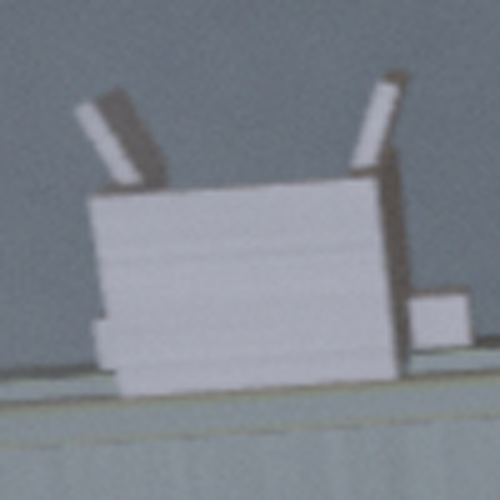

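```bash
cat >> h.py <<'E'
def plan(tp,ang,n,s=None):
    """rows (cm, rad) taking the measured pose to tp, world angle of tool x in degrees"""
    s=s or st();R=np.array(s['eef_rot']);p=np.array(s['eef_pos']);a=np.arctan2(R[1,0],R[0,0])
    da=(np.radians(ang)-a+np.pi)%(2*np.pi)-np.pi; D=(np.array(tp)-p)/n
    for i in range(n):
        x=a+da*i/n;X=np.array([np.cos(x),np.sin(x),0]);Y=np.array([np.sin(x),-np.cos(x),0])
        print(np.round([D@X*100,D@Y*100,-D[2]*100,-da/n],3).tolist())
E
python3 -c "
from h import *
plan([.511,.359,.2],74.8,8)"
```

```text
t 1.93 p [ 0.6315 -0.0869  0.2311] xang -7.54 z [-4.e-04 -7.e-04 -1.e+00] F [ 0.3  0.4 -0.9] w 0.0855
[-2.225, -5.328, 0.389, -0.18]
[-1.237, -5.64, 0.389, -0.18]
[-0.21, -5.77, 0.389, -0.18]
[0.825, -5.715, 0.389, -0.18]
[1.833, -5.476, 0.389, -0.18]
[2.781, -5.06, 0.389, -0.18]
[3.641, -4.482, 0.389, -0.18]
[4.383, -3.759, 0.389, -0.18]
```

Call:
jog_arm(
  series=[
    [[-2.2,-5.3,0.4,-0.18],[-1.2,-5.6,0.4,-0.18],[-0.2,-5.8,0.4,-0.18],[0.8,-5.7,0.4,-0.18],[1.8,-5.5,0.4,-0.18]],
  ],
)

```text
time: 2.55
eef_pos: [0.557, 0.1895, 0.211]
eef_rot: [[0.719, 0.695, 0.001], [0.695, -0.719, -0.001], [-0.001, 0.002, -1.0]]
ft_force: [0.4, -0.1, 0.5]
grip_width: 0.0851
```

Call:
jog_arm(
  series=[
    [[2.8,-5.1,0.4,-0.18],[3.6,-4.5,0.4,-0.18],[4.4,-3.8,0.4,-0.18],[0,0,0,0],[0,0,0,0]],
  ],
)

```text
time: 3.18
eef_pos: [0.5119, 0.3561, 0.1987]
eef_rot: [[0.264, 0.964, 0.0], [0.964, -0.264, -0.002], [-0.002, 0.001, -1.0]]
ft_force: [0.2, -0.2, 0.1]
grip_width: 0.0856
```

Run:
```python
from h import *
st();d=cam('wrist');save(d,'w2.png');st()
np.savez('w2.npz',**{k:d[k] for k in('K','origin','orientation')})
```

```text
t 3.17 p [0.5119 0.3561 0.1987] xang 74.67 z [ 2.0e-04 -2.2e-03 -1.0e+00] F [ 0.2 -0.2  0.1] w 0.0856
t 3.23 p [0.5123 0.3555 0.1987] xang 74.6 z [ 5.0e-04 -2.4e-03 -1.0e+00] F [0.9 0.9 0.7] w 0.0858
```

View pics/w2.png

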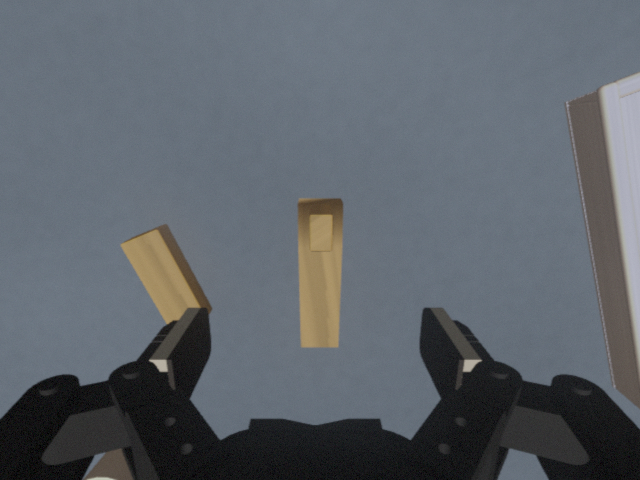

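The wrist view shows the post top as a rectangle centred near (320,232). The thin end's edge runs from (301,347) to (339,347), and the block is clear to the left. I'll compute the correction.

Run:
```python
from h import *
d=dict(np.load('w2.npz'));t=cam('top')
P=onz(d,320.3,232.5,.072);e=(onz(d,301,347,.005)+onz(d,339,347,.005))/2;w=e-P
print('post',P,'tip',e,np.degrees(np.arctan2(w[1],w[0])),np.hypot(*w[:2]))
print(tri(t,(123.6,278.75),d,(320.3,232.5)))
m=cv2.imread('pics/w2.png');h=cv2.cvtColor(m,cv2.COLOR_BGR2HSV);k=((h[...,1]>80)&(h[...,2]>60)).astype(np.uint8)
for v in (225,260,290,320,340):
    u=np.where(k[v,280:360])[0]+280;print(v,u.min(),u.max())
plan([P[0],P[1],.034],np.degrees(np.arctan2(w[1],w[0]))+90,4)
```

```text
post [0.5108247  0.36140441 0.072     ] tip [0.65164773 0.32406839 0.005     ] -14.849038867086572 0.14568837703954185
(array([0.51121174, 0.36066561, 0.0668562 ]), np.float64(0.0021046251220666664))
225 299 341
260 299 340
290 300 339
320 301 338
340 302 337
t 3.27 p [0.5123 0.3555 0.1989] xang 74.59 z [ 6.0e-04 -2.1e-03 -1.0e+00] F [ 0.2 -1.2 -0.3] w 0.0853
[0.133, -0.075, 4.122, -0.002]
[0.133, -0.074, 4.122, -0.002]
[0.133, -0.074, 4.122, -0.002]
[0.133, -0.074, 4.122, -0.002]
```

Call:
jog_arm(
  series=[
    [[0.2,-0.1,4,-0.005],[0.2,-0.1,4,-0.005],[0.1,-0.1,4,0],[0,0,4,0],[0,0,0.5,0]],
  ],
)

```text
time: 3.9
eef_pos: [0.5084, 0.3601, 0.0314]
eef_rot: [[0.254, 0.967, -0.004], [0.967, -0.254, -0.005], [-0.006, -0.003, -1.0]]
ft_force: [0.2, -0.7, 0.1]
grip_width: 0.0857
```

Call:
jog_arm(
  series=[
    [[0,0,0,0],[0,0,0,0],[0,0,0,0],[0,0,0,0],[0,0,0,0]],
  ],
  fingers=1,
)

```text
time: 4.53
eef_pos: [0.5092, 0.3642, 0.0353]
eef_rot: [[0.251, 0.968, 0.001], [0.968, -0.251, -0.0], [0.0, 0.001, -1.0]]
ft_force: [-1.0, -1.5, 5.7]
grip_width: 0.017
```

Call:
jog_arm(
  series=[
    [[0,0,0,0],[0,0,0,0],[0,0,0,0]],
  ],
)

```text
time: 4.9
eef_pos: [0.5092, 0.3642, 0.0353]
eef_rot: [[0.251, 0.968, 0.001], [0.968, -0.251, -0.0], [0.0, 0.001, -1.0]]
ft_force: [-1.9, -2.1, 5.9]
grip_width: 0.0174
```

Call:
jog_arm(
  series=[
    [[0,0,-2,0],[0,0,-3,0],[0,0,-3,0],[0,0,0,0]],
  ],
)

```text
time: 5.4
eef_pos: [0.51, 0.3659, 0.1175]
eef_rot: [[0.251, 0.968, 0.005], [0.968, -0.251, 0.004], [0.005, 0.004, -1.0]]
ft_force: [0.1, -0.0, -1.1]
grip_width: 0.0173
```

Run:
```python
from h import *
t=cam('top')
print('cup',onz(t,273,166,.05),'block',onz(t,201,246,.024),onz(t,217,246,.024),onz(t,221,290,.024),onz(t,205,292,.024))
plan([.566,.12,.115],-3,10)
```

```text
cup [0.73713615 0.06409231 0.05      ] block [0.57718129 0.21705991 0.024     ] [0.57635893 0.18411568 0.024     ] [0.48519038 0.17619831 0.024     ] [0.48199397 0.20880172 0.024     ]
t 5.45 p [0.5091 0.3646 0.1155] xang 75.46 z [ 0.0019  0.0012 -1.    ] F [-1.2  0.6 -1.7] w 0.0171
[-2.225, 1.165, 0.005, 0.137]
[-2.045, 1.457, 0.005, 0.137]
[-1.827, 1.723, 0.005, 0.137]
[-1.575, 1.956, 0.005, 0.137]
[-1.293, 2.153, 0.005, 0.137]
[-0.987, 2.309, 0.005, 0.137]
[-0.662, 2.422, 0.005, 0.137]
[-0.326, 2.49, 0.005, 0.137]
[0.017, 2.511, 0.005, 0.137]
[0.36, 2.485, 0.005, 0.137]
```

Call:
jog_arm(
  series=[
    [[-2.2,1.2,0,0.137],[-2,1.5,0,0.137],[-1.8,1.7,0,0.137],[-1.6,2,0,0.137],[-1.3,2.1,0,0.137]],
  ],
)

```text
time: 6.08
eef_pos: [0.537, 0.2409, 0.1127]
eef_rot: [[0.809, 0.587, -0.003], [0.587, -0.809, -0.001], [-0.003, -0.001, -1.0]]
ft_force: [0.5, 0.9, -2.3]
grip_width: 0.0171
```

Call:
jog_arm(
  series=[
    [[-1,2.3,0,0.137],[-0.7,2.4,0,0.137],[-0.3,2.5,0,0.137],[0,2.5,0,0.137],[0.4,2.5,0,0.137]],
  ],
)

```text
time: 6.7
eef_pos: [0.565, 0.1189, 0.1128]
eef_rot: [[0.998, -0.057, -0.003], [-0.057, -0.998, -0.001], [-0.003, 0.001, -1.0]]
ft_force: [0.9, -0.7, -2.1]
grip_width: 0.0173
```

Call:
jog_arm(
  series=[
    [[0,0,0,0],[0,0,0,0],[0,0,0,0]],
  ],
)

```text
time: 7.08
eef_pos: [0.5655, 0.1216, 0.114]
eef_rot: [[0.999, -0.05, -0.001], [-0.05, -0.999, 0.001], [-0.001, -0.001, -1.0]]
ft_force: [0.1, 0.5, -2.0]
grip_width: 0.0172
```

Run:
```python
from h import *
st();d=cam('wrist');save(d,'w3.png');st()
np.savez('w3.npz',**{k:d[k] for k in('K','origin','orientation')})
t=cam('top');save(t,'top3.png');cv2.imwrite('pics/c3.png',np.vstack([cv2.resize(cv2.imread('pics/w3.png')[60:360,120:520],(800,600))]))
```

```text
t 7.08 p [0.5655 0.1216 0.114 ] xang -2.86 z [-7.e-04  7.e-04 -1.e+00] F [ 0.1  0.5 -2. ] w 0.0172
t 7.12 p [0.5656 0.1214 0.1141] xang -2.88 z [-5.e-04  6.e-04 -1.e+00] F [-0.3  0.2 -1.6] w 0.0172
```

View pics/c3.png

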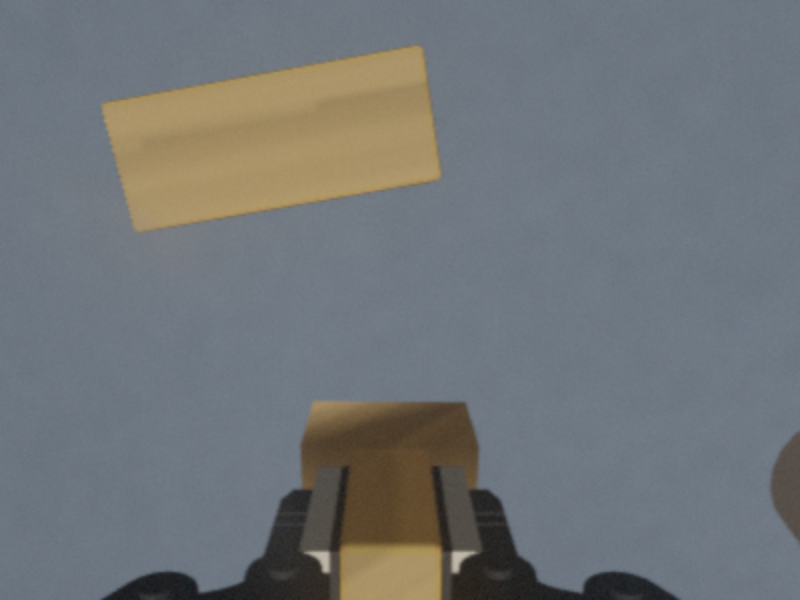

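The wrist view shows the wedge held squarely, its tail edge level in the crop at row 403. The block is undisturbed behind it. I'll lower the wedge in front of the mouth and compare it with the sleeve in the top and scene views.

Call:
jog_arm(
  series=[
    [[0,0,3,0],[0,0,3,0],[0,0,1.6,0],[0,0,0,0],[0,0,0,0]],
  ],
)

```text
time: 7.8
eef_pos: [0.5669, 0.1204, 0.0392]
eef_rot: [[0.999, -0.053, 0.002], [-0.053, -0.999, 0.0], [0.002, -0.0, -1.0]]
ft_force: [0.0, 0.2, -0.9]
grip_width: 0.0176
```

Run:
```python
from h import *
st();t=cam('top');s=cam('scene');save(t,'t4.png');save(s,'s4.png')
T=cv2.imread('pics/t4.png')[215:290,250:370];S=cv2.imread('pics/s4.png')[190:290,250:410]
cv2.imwrite('pics/c4.png',np.vstack([cv2.resize(T,None,fx=5,fy=4,interpolation=cv2.INTER_CUBIC)[:, :600],cv2.resize(S,(600,300),interpolation=cv2.INTER_CUBIC)]))
```

```text
t 7.8 p [0.5669 0.1204 0.0392] xang -3.02 z [ 1.6e-03  3.0e-04 -1.0e+00] F [ 0.   0.2 -0.9] w 0.0176
```

View pics/c4.png

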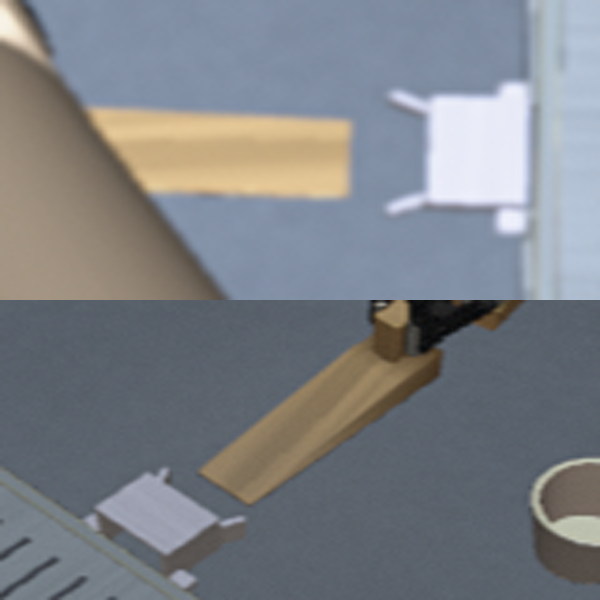

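The top crop shows the wedge tip edge from (352,121) to (349,199), slightly below the sleeve axis; the roof's mouth edge runs from (428,94) to (428,205) and its back edge from (527,95) to (527,208). The scene crop shows the tip corners at (200,472) and (247,503).

Run:
```python
from h import *
s0=st();t=cam('top');s=cam('scene')
T=lambda x,y:(250+x/5-.4,215+y/4-.4); S=lambda x,y:(250+x/3.75-.4,190+(y-300)/3-.4)
def an(v): return np.degrees(np.arctan2(v[1],v[0]))
def go(d,f,tip,roof):
    a=[onz(d,*f(*p),.008) for p in tip];m=[onz(d,*f(*p),.036) for p in roof]
    tipm=(a[0]+a[1])/2;fm=(m[0]+m[1])/2;bm=(m[2]+m[3])/2
    print('tip',tipm[:2],'width',np.linalg.norm(a[0]-a[1]),'tipang',an(a[0]-a[1])-90,'front',fm[:2],'back',bm[:2],'ang',an(bm-fm),'from edges',an(m[0]-m[1])-90,an(m[2]-m[3])-90,'w',np.linalg.norm(m[0]-m[1]))
    for g in (-92.,-93.,-94.):
        x=np.array([np.cos(np.radians(g)),np.sin(np.radians(g))]);y=np.array([-x[1],x[0]]);c=(fm+bm)[:2]/2
        print(g,'tip in rig x,y',(tipm[:2]-c)@x-.030,(tipm[:2]-c)@y,'tcp y',(np.array(s0['eef_pos'])[:2]-c)@y)
go(t,T,[(352,121),(349,199)],[(428,94),(428,205),(527,95),(527,208)])
go(s,S,[(247,503),(200,472)],[(218,522),(153,475),(165,553),(96,508)])
# fit long edges: rig front edge / tray slots in top view via line detection
g=cv2.cvtColor(t['color'],cv2.COLOR_RGB2GRAY)
L=cv2.createLineSegmentDetector().detect(g)[0][:,0]
A=[];W=[]
for l in L:
    if 360<l[0]<485 and 195<l[1]<320 and np.hypot(l[2]-l[0],l[3]-l[1])>45:
        p,q=onz(t,l[0],l[1],.015),onz(t,l[2],l[3],.015);a=an(q-p)%180;A.append(a);W.append(np.hypot(l[2]-l[0],l[3]-l[1]))
print(np.round(np.c_[A,W],1).tolist())
```

```text
t 7.9 p [0.567  0.1202 0.0394] xang -3.03 z [ 2.e-03  2.e-04 -1.e+00] F [-1.1 -0.3 -1.1] w 0.0172
tip [ 0.55486457 -0.02856715] width 0.04137730027710032 tipang -93.34039926015325 front [ 0.55641935 -0.05993807] back [ 0.55435337 -0.10075516] ang -92.89758138097037 from edges -91.80658638815436 -92.08603487347978 w 0.05753824558706855
-92.0 tip in rig x,y -0.0817297148822349 -0.002328556038105953 tcp y 0.00456621170929951
-93.0 tip in rig x,y -0.08168119728971082 -0.0032310093967522937 tcp y 0.0010597407575256867
-94.0 tip in rig x,y -0.0816169371038453 -0.004132478558636892 tcp y -0.0024470530015488164
tip [ 0.55780528 -0.02734209] width 0.037439928226700586 tipang -93.88766897467478 front [ 0.56119417 -0.06115413] back [ 0.55612703 -0.09927975] ang -97.57060873999622 from edges -96.01286131951511 -92.34719456941494 w 0.05264652092959145
-92.0 tip in rig x,y -0.08281278925117888 -0.002700105958746329 tcp y 0.0012984970238597215
-93.0 tip in rig x,y -0.08275762226095565 -0.0036214049826287275 tcp y -0.002203220234101483
-94.0 tip in rig x,y -0.08268638478791719 -0.00454160089147208 tcp y -0.005704266369836305
[[177.1, 115.0], [87.1, 110.1], [87.2, 98.8], [87.0, 56.3], [87.0, 92.5], [87.1, 92.6], [87.1, 95.0], [87.1, 92.5], [87.1, 70.0], [87.3, 68.7], [87.0, 91.3], [87.0, 92.6], [87.0, 92.5], [87.1, 55.0], [87.1, 56.3], [86.9, 61.3], [87.2, 61.3], [87.1, 92.6], [87.2, 56.3], [86.9, 102.5], [87.0, 60.1], [86.9, 108.8], [86.7, 83.9], [177.0, 100.0], [177.0, 71.3]]
```

Call:
jog_arm(
  series=[
    [[0.3,0,0.35,0],[0,0,0,0],[0,0,0,0]],
  ],
)

```text
time: 8.38
eef_pos: [0.5697, 0.12, 0.0353]
eef_rot: [[0.999, -0.053, 0.001], [-0.053, -0.999, 0.0], [0.001, -0.0, -1.0]]
ft_force: [-1.1, 0.7, 2.7]
grip_width: 0.0172
```

```bash
python3 -c "
from h import *
st()"
```

```text
t 8.38 p [0.5697 0.12   0.0353] xang -3.04 z [ 0.001  0.    -1.   ] F [-1.1  0.7  2.7] w 0.0172
```

Call:
jog_arm(
  series=[
    [[0,1,0,0],[0,1,0,0],[0,1,0,0],[0,0.7,0,0],[0,0,0,0]],
  ],
)

```text
time: 9.0
eef_pos: [0.5677, 0.0816, 0.0352]
eef_rot: [[0.999, -0.054, 0.001], [-0.054, -0.999, -0.001], [0.001, 0.001, -1.0]]
ft_force: [0.1, 1.8, 5.7]
grip_width: 0.0175
```

Run:
```python
from h import *
st();t=cam('top');s=cam('scene');save(t,'t5.png');save(s,'s5.png')
T=cv2.imread('pics/t5.png')[225:285,285:365];S=cv2.imread('pics/s5.png')[220:295,250:350]
cv2.imwrite('pics/c5.png',np.vstack([cv2.resize(T,(400,300),interpolation=cv2.INTER_CUBIC),cv2.resize(S,(400,300),interpolation=cv2.INTER_CUBIC)]))
```

```text
t 9.0 p [0.5677 0.0816 0.0352] xang -3.11 z [ 1.1e-03 -8.0e-04 -1.0e+00] F [0.1 1.8 5.7] w 0.0175
```

View pics/c5.png

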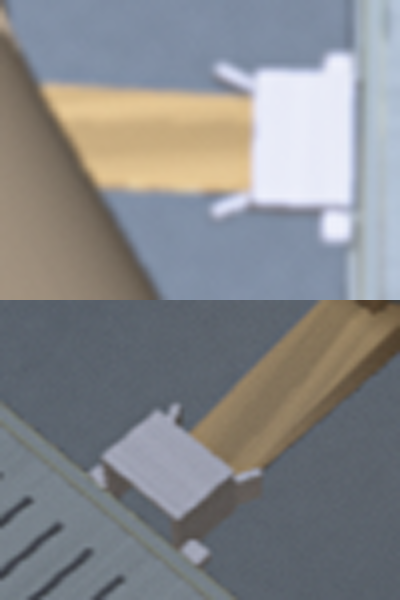

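The crop shows the wedge entering the mouth, centred between the cheeks (wedge edges at rows 97 and 194, cheeks at 88 and 196). Going in.

Call:
jog_arm(
  series=[
    [[0,0.8,0,0],[0,0.8,0,0],[0,0.8,0,0],[0,0,0,0],[0,0,0,0]],
  ],
)

```text
time: 9.72
eef_pos: [0.5664, 0.0579, 0.0352]
eef_rot: [[0.999, -0.054, 0.001], [-0.054, -0.999, -0.001], [0.001, 0.001, -1.0]]
ft_force: [0.4, 2.0, 5.9]
grip_width: 0.0173
```

Call:
jog_arm(
  series=[
    [[0,1,0,0],[0,1,0,0],[0,1,0,0],[0,1,0,0],[0,0,0,0]],
  ],
)

```text
time: 10.35
eef_pos: [0.5642, 0.0174, 0.0352]
eef_rot: [[0.999, -0.054, 0.001], [-0.054, -0.999, -0.001], [0.001, 0.001, -1.0]]
ft_force: [0.1, 1.0, 7.0]
grip_width: 0.0174
```

Call:
jog_arm(
  series=[
    [[0,0.7,0,0],[0,0.7,0,0],[0,0.6,0,0],[0,0,0,0],[0,0,0,0]],
  ],
)

```text
time: 10.98
eef_pos: [0.5632, 0.0017, 0.0352]
eef_rot: [[0.999, -0.051, 0.002], [-0.052, -0.999, 0.003], [0.001, -0.003, -1.0]]
ft_force: [-0.5, 7.9, 4.8]
grip_width: 0.0177
```

Call:
jog_arm(
  series=[
    [[0,0.6,0,0],[0,0.6,0,0],[0,0.6,0,0],[0,0.6,0,0],[0,0,0,0]],
  ],
)

```text
time: 11.6
eef_pos: [0.5619, -0.0215, 0.0353]
eef_rot: [[0.999, -0.051, 0.002], [-0.051, -0.999, 0.004], [0.001, -0.004, -1.0]]
ft_force: [0.8, 8.8, 5.5]
grip_width: 0.0176
```

Run:
```python
from h import *
st();t=cam('top');s=cam('scene');d=cam('wrist');st();save(t,'t6.png');save(s,'s6.png');save(d,'w6.png')
T=cv2.imread('pics/t6.png')[180:330,280:500];S=cv2.imread('pics/s6.png')[200:350,130:350]
a=np.vstack([cv2.resize(T,(440,300)),cv2.resize(S,(440,300),interpolation=cv2.INTER_CUBIC)])
b=cv2.resize(cv2.imread('pics/w6.png'),(360,270));c=cv2.resize(cv2.imread('pics/s1.png') if 0 else cv2.imread('pics/scene1.png')[200:350,130:350],(360,330))
cv2.imwrite('pics/c6.png',np.hstack([a,np.vstack([b,c])]))
```

```text
t 11.6 p [ 0.5619 -0.0215  0.0353] xang -2.91 z [ 0.0015  0.0043 -1.    ] F [0.8 8.8 5.5] w 0.0176
t 11.75 p [ 0.5619 -0.0215  0.0353] xang -2.9 z [ 0.0015  0.0041 -1.    ] F [0.3 7.9 5.2] w 0.0175
```

View pics/c6.png

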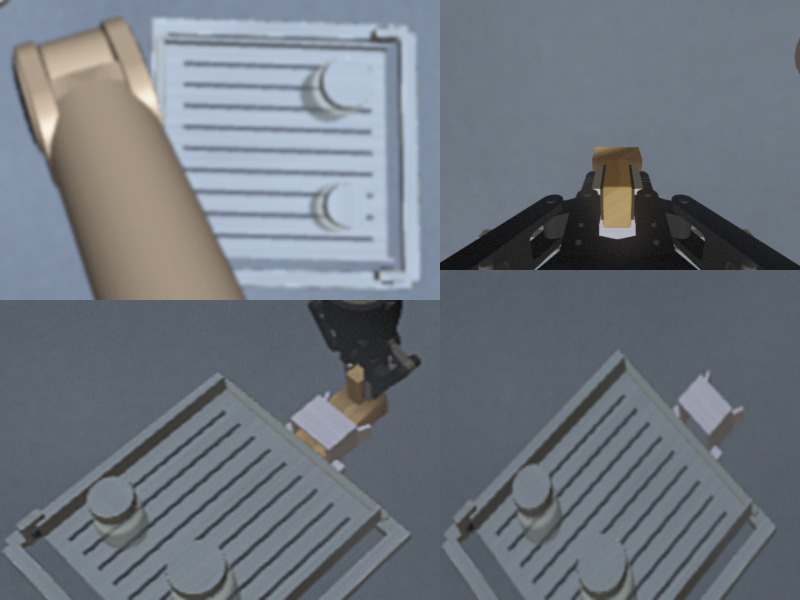

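The views show the wedge in the sleeve under the lip and flat, both jars standing, the block and cup undisturbed and the hand clear of the tray. The tail edge is at wrist row 263, against 261 before, so the post has not slipped in the fingers. I'll push 5 mm more and measure the lift from image displacement.

Call:
jog_arm(
  series=[
    [[0,0.3,0,0],[0,0.2,0,0],[0,0,0,0],[0,0,0,0],[0,0,0,0]],
  ],
)

```text
time: 12.38
eef_pos: [0.5617, -0.0256, 0.0353]
eef_rot: [[0.999, -0.05, 0.002], [-0.05, -0.999, 0.005], [0.001, -0.005, -1.0]]
ft_force: [-0.4, 11.1, 5.1]
grip_width: 0.0172
```

Run:
```python
from h import *
st();s=cam('scene');save(s,'s7.png');t=cam('top');save(t,'t7.png');st()
o=np.array([.5544,-.110]);g=np.radians(-92.95);ex=np.array([np.cos(g),np.sin(g)]);ey=np.array([-ex[1],ex[0]])
a=cv2.imread('pics/scene1.png',0);b=cv2.imread('pics/s7.png',0)
m=np.zeros_like(a);m[235:420,130:335]=255
p=cv2.goodFeaturesToTrack(a,150,.02,5,mask=m);q,ok,_=cv2.calcOpticalFlowPyrLK(a,b,p,None,winSize=(15,15))
r=[]
for u,v,k in zip(p[:,0],q[:,0],ok[:,0]):
    if not k: continue
    P=onz(s,*u,.02);x,y=(P[:2]-o)@ex,(P[:2]-o)@ey
    up=proj(s,P+[0,0,.001])-proj(s,P); mm=(v-u)@up/(up@up)   # mm of rise
    r.append((x*1000,y*1000,mm,np.linalg.norm((v-u)-mm*up)))
r=np.array(r);k=(abs(r[:,1])<100)&(r[:,0]>5)&(r[:,0]<150)&(r[:,3]<.6)
A=np.c_[(240-r[k,0]),np.ones(k.sum())]
for lo,hi in((5,40),(40,80),(80,120),(120,150)):
    j=k&(r[:,0]>=lo)&(r[:,0]<hi);print(lo,hi,j.sum(),np.median(r[j,2]) if j.any() else None,'-> lip',np.median(r[j,2]*240/(240-r[j,0])) if j.any() else None)
a=cv2.imread('pics/top1.png');b=cv2.imread('pics/t7.png')
d=cv2.absdiff(a,b).sum(2);print('cup/block diff',d[145:190,250:295].max(),d[240:298,192:226].max(),np.median(d[240:298,192:226]))
```

```text
t 12.38 p [ 0.5617 -0.0256  0.0353] xang -2.87 z [ 0.0015  0.005  -1.    ] F [-0.4 11.1  5.1] w 0.0172
t 12.47 p [ 0.5617 -0.0256  0.0353] xang -2.87 z [ 0.0015  0.0049 -1.    ] F [ 0.3 10.1  6.7] w 0.0169
5 40 9 4.239328420424311 -> lip 4.778597859307304
40 80 3 4.124597171849707 -> lip 5.074790657616112
80 120 3 3.212165321437045 -> lip 5.910681072229073
120 150 4 1.8023984438428784 -> lip 4.300021148970664
cup/block diff 19 17 12.0
```

The lift reads about 5 mm from the images and about 5.8 mm from travel. Both are well inside the 3 to 10 mm window, and the wedge is still, straight and held.

```bash
python3 -c "
from h import *
print(robot.hand_in());st()"
```

```text
the job is handed in; nothing more can be done
None
the job is handed in; nothing more can be done
```

The wedge is in place: gripped by its post, slid thin end first through the sleeve and pushed under the lip bar. I handed the job in at about 12.5 s with the post still in the fingers; the hand-in reports no verdict.

- **Lift:** the bar is about 5 mm off its rest by image displacement, scattered from 4.3 to 5.9 mm. From the wedge's travel I get about 5.8 mm. The two differ slightly, but both lie inside 3–10 mm.
- **Wedge:** the tool was within about 0.1° of the rig's axis and 0.3° of vertical. The push force was about 10 N and the finger opening 17 mm on the 18 mm post. At the look 5 mm before the final position the post had not slipped in the fingers.
- **Surroundings:** at that same look both jars stood and the hand was clear of the tray. A last comparison of the top views, just before hand-in, showed no change at the cup or block.
- **Small disagreements:** the post height came out at 67–70 mm against the stated 72 mm. The top, scene and wrist views differed by 2–5 mm on the sleeve's position, so I aligned the wedge to the sleeve within the same picture.

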